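Level the track joint: jam nut, adjuster, jam nut

TASK

The empty board end on the levelling jack has sunk below the fixed board end that carries the wagon. Loosen the jam nut by swinging its handle well round, turn the adjuster's T-bar until the rails of the two board ends are flush, then swing the nut's handle back until the nut is fully tight again, with the rails still flush. Leave the wagon and the other things on the bench where they are.

Things in the scene. Friction and masses are not known exactly. Their poses are not given: they have to be found in the camera images.
- jack: levelling jack: fixed grey base board 240 x 360 mm, 18 mm thick, with a dark steel bracket (56 x 64 mm, top at 88 mm) on the robot's side of the track, two track board ends, and an upright adjuster screw through the bracket. Origin: screw axis at table height; z up, +y along the track from lifting to fixed end, +x from screw to track (track centre line 115 mm away). Yaw within 0.3 rad of the world's.
- pin (a point): grip point of the upright round steel pin (12 mm diameter, top at 141 mm) at the free end of the jam nut's handle, 128 mm above the table, 75 mm from the screw's axis, about which it circles. Below it the flat handle (12 mm wide, top at 101 mm) runs to the hexagonal nut on the bracket round the screw. The point's x axis points from the screw's axis to the pin, z up.
- jam_nut (a joint): angle of the jam nut (rad), growing anticlockwise seen from above, which loosens; stop at 1.3. Near 0 it is fully tight (stop at -0.02); starts at 0 to 0.06. From 0.33 down to 0 it clamps the screw harder and harder; above, the screw is free. Stays where left, does not move the screw. Needs about 5 N at the pin, up to 9 N as it comes tight.
- bar (a point): grip point of the adjuster's steel T-bar, on the screw's axis, 138 mm above the table. The bar is 52 mm long (point's x axis), 12 mm thick (y axis), 32 mm high, from 116 to 148 mm above the table; under it a round hub, 22 mm in diameter. Only the nut's pin, 75 mm away, stands beside it.
- adjuster (a joint): angle of the adjuster screw (rad), growing clockwise seen from above, which raises the lifting board end by 5.0 mm per radian (anticlockwise lowers it); stops at -2.4 and 1.8. Its zero means nothing: the rails may be flush at any value from 0 to 0.8. Takes about 0.1 N m with the nut loose, over 1 N m with it tight; stays where left.
- lift_rail (a point): point on the lifting board end, midway between its rails (45 mm apart) at the height of their tops, 3 mm from the joint between the boards. This is the wooden board (120 x 160 mm) beside the bracket, bare but for its track, towards -y of the jack; it only moves up and down and starts 4 to 13 mm too low.
- fixed_rail (a point): the same point on the fixed board end (120 x 142 mm, towards +y of the jack, with the wagon on it): midway between its rails, at the height of their tops (89 to 93 mm above the table), 3 mm from the joint. The gap between the boards is 8 mm. Flush means this point and lift_rail are equally high.
- wagon: open wooden model wagon, 60 x 110 mm, 50 mm high, loose on the rails of the fixed board end; origin under its centre at rail height. Leave it alone.
- screwdriver: screwdriver lying on the table by the jack's -y end; bystander.
- pin_box: small cardboard box, 55 x 45 x 28 mm, on the jack's base board on the robot's side of the fixed board end; origin under its centre; bystander.
- varnish: small amber jar, 54 mm in diameter, 60 mm high; bystander.
- mug: white mug, 80 mm in diameter, 90 mm high; bystander.
- tree_a: model tree on a round foot, about 110 mm high; bystander.
- wrench: wrench lying on the table on the robot's right; bystander.

How it is judged:
By the outcome, as a careful person would: the job done as asked, in the order asked, and still so for the second after the job is handed in, with the robot touching nothing.
It also fails if it takes over 72 s, if anything falls off the work surface, if the arm or the gripper's body presses on something with over 40 N, if the wrist force passes 120 N, or if a joint passes its speed limit or range.

ROBOT

A 7-joint arm with a two-finger parallel gripper is mounted at the origin on the work surface. World frame = base frame: x ahead of the robot, y to its left, z up, the work surface at z = 0. Lengths are in m, angles in rad, forces in N, time in s.
With the tool pointing down it reaches from about 0.4 to 0.9 m from the base axis. Payload 5.6 kg.
Tool frame: the origin (TCP) lies midway between the tips of the shut fingers; the grasp point (between the pads) lies 19 mm behind it; z points along the fingers, y is the line along which they close (so a half turn about z gives the same grasp; the last joint's range is limited). The gripper opens to 92 mm and grips with 3 to 60 N. Pads are 20 mm wide; open, the fingers measure 128 mm over their backs; the gripper's body (75 mm by 189 mm) begins 69 mm behind the grasp point.
Start: joints at [-1.368, 0.468, -0.012, 1.603, 0.006, 1.071, -0.056], TCP at [0.158, 0.63, 0.215] pointing down, gripper open.
Joint ranges: [-2.53, 2.53], [-0.31, 2.02], [-1.57, 1.55], [0.28, 2.44], [-1.29, 4.43], [0.15, 1.84], [-2.92, 2.92]. Speed limits (rad/s): [2.57, 2.57, 3.14, 3.14, 3.14, 3.14, 3.14].

INTERFACE

Orientations are given as a 3x3 rotation matrix whose columns are the frame's x, y, z axes.
In Python, from station import env, effector, solver, viewer, workorder, search_frame, tip_of gives the robot as it stands. Calls block until the motion is done:
- env.reach(position, orientation): joint-space move of the TCP to a pose.
- env.movel(position, frame=None, rate=0.15): straight line of the TCP; frame=None keeps the orientation; rate is the mean speed in m/s.
- env.goto_joints(angles): joint-space move.
- effector.release() and effector.grasp(squeeze=None): open the fingers fully, or close them until they stop; squeeze is the grip in N (None keeps the last).
- env.pause(seconds).
- solver.inverse_kinematics(position, orientation): joint angles nearest the present ones, or None.
- env.sense(): the state.
- viewer.read_camera(name): name is "side" or "top" or "wrist"; returns (picture, depth): 400x640x3 uint8, red, green, blue; 400x640 float32, m along the optical axis (not along the pixel's ray), 0 where there is no reading.
- viewer.camera_info(name): a dict with "intrinsics" (3x3 intrinsics, pixels), "eye" and "rotation" of the camera in the world; the wrist camera has in their place "T_tool_cam" (4x4, takes a point from camera to tool coordinates, whose origin is the TCP and whose axes are the flange's). Camera axes: x right, y up, looking along -z (the intrinsics and any distortion apply to the point x, -y, -z); pixel columns grow to the right and rows downward; lengths in m; the calibration is good to about 2 mm. The wrist camera is an equidistant fisheye: a pixel r from the principal point sees the ray r / f radians off the axis. A picture is of the moment at which its call begins: read the wrist's pose just before it. camera_info takes no time and is no camera call.
A pose or a line that the arm cannot do raises env.PlanningError and nothing moves.
- workorder.finish_job(): hands the job in; it is judged then, once.
Trained networks look in the newest picture that a camera, given by its name, has taken for a name from the list of things; names that differ only in an ending like _2 or _b are one class to them, and where a whole thing is asked for, a point or a joint stands for the part that bears it (a point fixed in the world has none). Each returns a list of dicts, best first, with "score" (0 to 1); they miss things now and then, are a little off and sometimes report something else, mostly with a low value. They report only what shows in the picture. A call takes as long as a camera call.
- search_frame(camera, name): "at" ([x, y, z] in m, in world coordinates, good to about 4 mm: the middle of the surface that is visible of it).
- tip_of(camera, name): "at" ([x, y, z] in m, in world coordinates, good to about 4 mm: a listed point, or the origin of a listed thing).
The state is a dict: "t": time; "joint_positions": joint angles; "joint_velocities": joint speeds; "tau": joint torques, N m; "ee_pos": TCP position; "tcp_rot": TCP orientation; "wrist_force": force on the tool from outside, world axes, zero at the start; "moment": the same for the moment, N m; "gripper_width": finger opening in m; "grasp_force": force on a finger pad.
Only numpy, scipy, OpenCV 4.12 (cv2) and the standard library are available. Lean on these libraries where they do the work, as an engineer would, in place of code of your own. Each camera call takes 0.05 s, during which the arm holds its last target. There are 200 camera calls.

## Working session

There is one attempt and no reset: what is moved stays moved. The work goes in short steps, each a Python script; the robot and the scene stay as the last script left them, time stands still between calls to the robot, and variables do not carry over. Pictures are saved under pics/ and viewed, at most 10 in all, crops included, and the job is handed in when it is done.

```bash
ls; mkdir -p pics; cat > h.py <<'E'
import numpy as np, cv2
from station import env, effector, solver, viewer, workorder, search_frame, tip_of
def shot(cam,fn=None):
    s=env.sense(); im,d=viewer.read_camera(cam)
    if fn: cv2.imwrite('pics/'+fn,cv2.cvtColor(im,cv2.COLOR_RGB2BGR))
    return s,im,d
def pts(cam,names):
    for n in names:
        for r in tip_of(cam,n)[:2]: print(cam,n,np.round(r['at'],4),round(r['score'],2))
E
python3 - <<'E'
from h import *
for c in ['top','side']:
    shot(c,c+'0.png'); pts(c,['pin','bar','lift_rail','fixed_rail','jack','wagon'])
    i=viewer.camera_info(c); print(i)
print(viewer.camera_info('wrist')); s=env.sense(); print(s['t'],s['tcp_rot'],s['ee_pos'])
E
```

```text
pics
top bar [0.5179 0.0583 0.1377] 0.55
top lift_rail [0.6361 0.1201 0.0841] 0.82
top fixed_rail [0.6381 0.134  0.0857] 0.64
top jack [ 0.5162  0.057  -0.0014] 0.83
top wagon [0.6509 0.1974 0.0902] 0.8
top wagon [0.5165 0.0628 0.1402] 0.45
{'intrinsics': array([[462.53513125,   0.        , 328.76925332],
       [  0.        , 462.53513125, 197.07202676],
       [  0.        ,   0.        ,   1.        ]]), 'eye': array([ 4.09626949e-01, -7.80432594e-04,  1.49239718e+00]), 'rotation': array([[-0.00173914,  0.99691727, -0.07844069],
       [-0.99997788, -0.00123012,  0.0065371 ],
       [ 0.00642045,  0.07845032,  0.99689735]])}
side pin [0.4562 0.1028 0.1281] 0.56
side bar [0.5159 0.0577 0.1385] 0.46
side lift_rail [0.4537 0.1008 0.129 ] 0.74
side lift_rail [0.6398 0.1228 0.08  ] 0.68
side fixed_rail [0.6435 0.1354 0.0911] 0.63
side jack [ 0.5171  0.06   -0.0024] 0.61
side jack [0.5398 0.2407 0.0176] 0.43
side wagon [0.646  0.1997 0.093 ] 0.92
side wagon [0.5403 0.2406 0.0195] 0.41
{'intrinsics': array([[491.25065414,   0.        , 327.01995584],
       [  0.        , 491.25065414, 1
[... 298 characters left out ...]
ay([[309.70691629,   0.        , 314.50344019],
       [  0.        , 309.70691629, 207.11850284],
       [  0.        ,   0.        ,   1.        ]]), 'T_tool_cam': array([[-7.97796779e-04,  9.59590016e-01,  2.81400720e-01,
         8.08561128e-02],
       [ 9.99999662e-01,  8.21457921e-04,  3.38794094e-05,
         1.14486607e-04],
       [-1.98648507e-04,  2.81400652e-01, -9.59590347e-01,
        -1.70601371e-01],
       [ 0.00000000e+00,  0.00000000e+00,  0.00000000e+00,
         1.00000000e+00]])}
0.7 [[-9.69929732e-01  2.43385112e-01  3.96727498e-05]
 [ 2.43385114e-01  9.69929732e-01  4.96215596e-05]
 [-2.64026307e-05  5.77851828e-05 -9.99999998e-01]] [0.15818775 0.63046885 0.21461841]
```

View pics/top0.png

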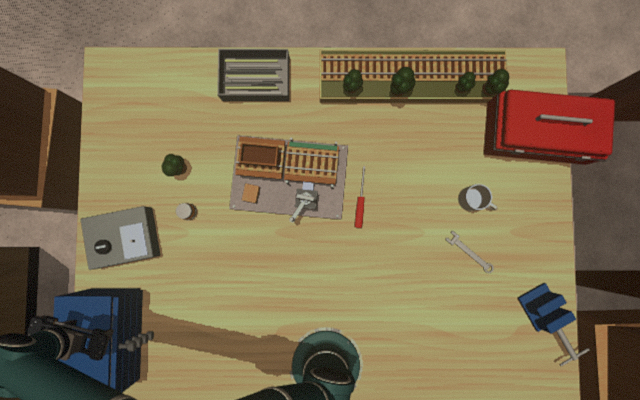

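View pics/side0.png

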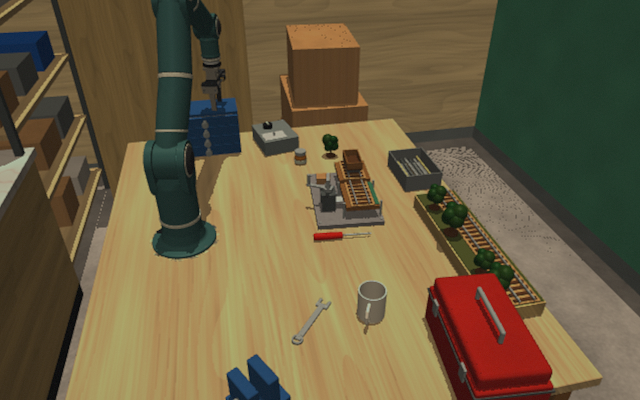

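```bash
cat >> h.py <<'E'
def R(a):  # tool down, tool x at world angle a
    x=np.array([np.cos(a),np.sin(a),0]); z=np.array([0,0,-1.]); return np.c_[x,np.cross(z,x),z]
def wproj(s,uv,d):  # wrist pixel+depth -> world
    i=viewer.camera_info('wrist'); K=i['intrinsics']; uv=np.atleast_2d(uv)
    v=(uv-K[:2,2])/K[0,0]; r=np.linalg.norm(v,axis=1)+1e-9
    p=np.c_[v*(np.tan(r)/r)[:,None],np.ones(len(r))]*np.atleast_1d(d)[:,None]
    p=p*[1,-1,-1]; T=i['T_tool_cam']; p=p@T[:3,:3].T+T[:3,3]
    return p@np.array(s['tcp_rot']).T+s['ee_pos']
E
python3 - <<'E'
from h import *
c=np.array([.517,.058])
for th in np.arange(143,225,20):
  for off in (0,180):
    a=np.radians(th); q=solver.inverse_kinematics([c[0]+.075*np.cos(a),c[1]+.075*np.sin(a),.109],R(a+np.radians(off)))
    print(th,off,None if q is None else np.round(q,2))
for y in np.arange(-180,180,30):
    q=solver.inverse_kinematics([c[0],c[1],.119],R(np.radians(y))); print(y,None if q is None else np.round(q,2))
env.reach([0.53,0.07,0.30],R(np.radians(180)))
shot('wrist','w0.png'); pts('wrist',['pin','bar','lift_rail','fixed_rail','jack']); print(env.sense()['t'])
E
```

```text
143 0 [-0.63  0.33  0.39  2.14 -0.19  0.7   0.82]
143 180 [-1.28  0.74  1.35  2.18 -0.89  1.   -1.63]
163 0 [-0.57  0.3   0.37  2.18 -0.17  0.69  1.19]
163 180 [-1.26  0.7   1.36  2.21 -0.87  0.97 -1.25]
183 0 [-0.5   0.29  0.35  2.19 -0.16  0.68  1.58]
183 180 [-0.95  0.39  0.91  2.22 -0.46  0.73 -1.25]
203 0 [-0.44  0.29  0.35  2.19 -0.16  0.69  1.99]
203 180 [-0.85  0.38  0.86  2.21 -0.43  0.73 -0.87]
223 0 [-0.37  0.31  0.33  2.16 -0.16  0.7   2.39]
223 180 [-0.71  0.37  0.75  2.17 -0.38  0.73 -0.53]
-180 [-0.47  0.39  0.36  2.02 -0.19  0.77  1.57]
-150 [-0.4   0.38  0.28  2.01 -0.15  0.77  2.05]
-120 [-0.29  0.38  0.14  2.01 -0.07  0.76  2.51]
-90 [ 0.76  0.86 -1.32  1.94  0.94  1.15  2.18]
-60 [-1.11  0.81  1.35  2.05 -0.92  1.09 -1.93]
-30 [-1.11  0.81  1.35  2.05 -0.92  1.09 -1.41]
0 [-0.86  0.49  0.87  2.04 -0.51  0.83 -1.27]
30 [-0.73  0.44  0.69  2.03 -0.39  0.8  -0.86]
60 [-0.68  0.43  0.63  2.03 -0.35  0.79 -0.37]
90 [-0.64  0.41  0.57  2.03 -0.31  0.78  0.12]
120 [-0.59  0.4   0.5   2.03 -0.27  0.78  0.6 ]
150 [-0.53  0.39  0.43  2.02 -0.23  0.77  1.09]
wrist pin [0.4573 0.101  0.1265] 0.82
wrist bar [0.5176 0.0588 0.1346] 0.59
wrist lift_rail [0.6335 0.1254 0.0865] 0.78
wrist fixed_rail [0.6389 0.1383 0.0904] 0.59
wrist jack [0.515  0.0619 0.0007] 0.76
3.4083
```

View pics/w0.png

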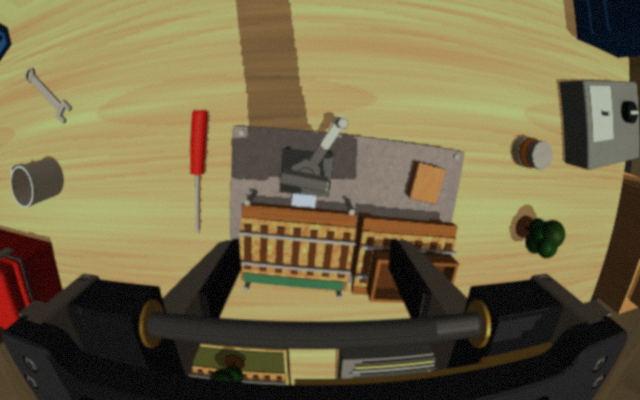

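```bash
cat >> h.py <<'E'
def cloud(s,d):
    v,u=np.nonzero((d>0.05)&(d<0.6)); return wproj(s,np.c_[u,v],d[v,u]),u,v
def survey(c=(.517,.059)):
    s,im,d=shot('wrist'); P,u,v=cloud(s,d); D=P[:,:2]-c; r=np.hypot(*D.T)
    b=P[(r<.04)&(P[:,2]>.138)&(P[:,2]<.158)]; p=P[(r>.055)&(r<.1)&(P[:,2]>.125)&(P[:,2]<.155)]
    bc=np.median(b,0); w,V=np.linalg.eigh(np.cov(b[:,:2].T)); a=np.degrees(np.arctan2(V[1,1],V[0,1]))%180
    print('bar n',len(b),b.mean(0).round(4),'ang',a.round(1),'std',np.sqrt(w).round(4),'pin',len(p),p.mean(0).round(4))
    return s,im,d,P,u,v
E
python3 - <<'E'
from h import *
s,im,d,P,u,v=survey()
# rails: print height profile over track: jack frame yaw fit by wagon
for yaw in [-5]:
    a=np.radians(yaw); X=np.array([np.cos(a),np.sin(a)]); Y=np.array([-X[1],X[0]])
    Q=np.c_[(P[:,:2]-[.517,.059])@X,(P[:,:2]-[.517,.059])@Y,P[:,2]]
    for y0 in np.arange(-.02,.12,.01):
        m=(abs(Q[:,1]-y0)<.005)
        print(round(y0,3),[ (lambda k:(int((k).sum()),round(float(np.median(P[k,2]))*1e3,1)) if k.any() else None)(m&(abs(Q[:,0]-x0)<.003)) for x0 in np.arange(.08,.15,.006)])
E
```

```text
bar n 599 [0.5153 0.0608 0.1475] ang 78.4 std [0.0037 0.0149] pin 103 [0.4532 0.1008 0.1405]
-0.02 [(33, 72.8), (26, 72.0), (41, 80.9), (17, 72.2), (31, 72.3), (25, 72.3), (27, 72.2), (27, 71.6), (30, 72.3), (46, 76.5), (9, 81.9), (21, 72.3)]
-0.01 [(34, 72.5), (30, 73.1), (42, 81.7), (15, 75.7), (28, 72.8), (26, 72.9), (27, 72.7), (27, 73.4), (24, 74.2), (46, 77.0), (12, 82.1), (20, 74.1)]
0.0 [(33, 72.9), (35, 75.1), (34, 81.4), (17, 75.0), (32, 74.2), (29, 74.9), (28, 74.7), (23, 72.3), (28, 74.9), (44, 77.3), (13, 81.5), (19, 74.7)]
0.01 [(32, 72.2), (34, 72.3), (39, 81.0), (15, 71.9), (27, 72.2), (26, 72.2), (28, 72.1), (28, 72.0), (26, 72.1), (50, 77.4), (8, 82.2), (22, 72.5)]
0.02 [(39, 74.6), (28, 76.0), (35, 81.4), (21, 76.0), (27, 75.9), (29, 76.0), (28, 75.8), (26, 75.6), (29, 75.9), (39, 77.9), (10, 81.6), (25, 76.2)]
0.03 [(29, 72.1), (28, 71.8), (43, 79.6), (14, 72.0), (27, 72.4), (30, 71.9), (24, 71.9), (27, 72.0), (27, 72.2), (49, 76.5), (7, 82.2), (20, 72.4)]
0.04 [(36, 75.0), (32, 75.8), (34, 80.7), (27, 75.9), (26, 75.6), (28, 76.0), (30, 75.5), (27, 75.8), (28, 76
[... 399 characters left out ...]
2.8), (25, 73.2), (26, 72.8), (23, 73.4), (25, 75.3), (41, 76.7), (9, 81.9), (20, 73.1)]
0.08 [(26, 73.9), (15, 81.3), (24, 79.2), (14, 71.9), (24, 72.8), (18, 70.3), (28, 66.5), (28, 69.8), (19, 74.6), (21, 78.9), (13, 82.1), (13, 76.8)]
0.09 [(47, 82.9), (54, 83.6), (68, 90.7), (38, 83.8), (48, 83.1), (43, 83.5), (51, 85.8), (54, 86.6), (46, 85.9), (63, 86.9), (24, 92.5), (36, 83.6)]
0.1 [(31, 83.6), (142, 126.0), (72, 93.7), (40, 127.8), (55, 123.9), (50, 124.3), (47, 124.0), (47, 128.7), (34, 118.6), (52, 120.7), (58, 137.5), (35, 87.9)]
0.11 [(31, 83.2), (89, 119.2), (38, 89.6), None, (24, 116.9), (22, 116.6), (21, 116.6), (26, 116.9), (27, 117.1), (22, 117.3), (100, 130.7), (8, 143.3)]
```

```bash
cat >> h.py <<'E'
C=np.array([.5165,.0595]); RAD=.0748
def arc(a0,a1,z,r=RAD,off=0,rate=.08,step=.15,log=True):
    n=max(1,int(np.ceil(abs(a1-a0)/step)))
    for a in np.linspace(a0,a1,n+1)[1:]:
        env.movel([C[0]+r*np.cos(a),C[1]+r*np.sin(a),z],R(a+off),rate=rate)
        if log:
            s=env.sense(); t=np.array([-np.sin(a),np.cos(a),0]); e=np.array([np.cos(a),np.sin(a),0])
            f=np.array(s['wrist_force']); print(round(a,3),'Ft %.1f Fr %.1f Fz %.1f'%(f@t,f@e,f[2]),'w %.4f'%s['gripper_width'],np.round(np.array(s['ee_pos'])[:2]-C-r*e[:2],4),round(s['t'],2))
E
python3 - <<'E'
from h import *
a0=np.radians(145.4); p=C+RAD*np.array([np.cos(a0),np.sin(a0)])
env.reach([*p,.24],R(a0))
pts('wrist',[]); s,im,d,P,u,v=survey(C)
r=tip_of('wrist','pin'); print([(np.round(x['at'],4),x['score']) for x in r[:1]])
env.movel([*p,.110],rate=.12)
print(env.sense()['wrist_force'])
shot('wrist','w1.png')
effector.grasp(30); s=env.sense(); print(s['gripper_width'],s['wrist_force'],s['t'],s['ee_pos'])
E
```

```text
bar n 755 [0.5144 0.0619 0.1466] ang 78.2 std [0.0037 0.0149] pin 175 [0.4522 0.102  0.1389]
[(array([0.457 , 0.1018, 0.1254]), 0.98)]
[-0.23205799  0.39589771  0.28397942]
0.011189693611258239 [-1.55970961 -2.17045875  2.12967505] 6.7583 [0.4545499  0.10158626 0.10994026]
```

View pics/w1.png

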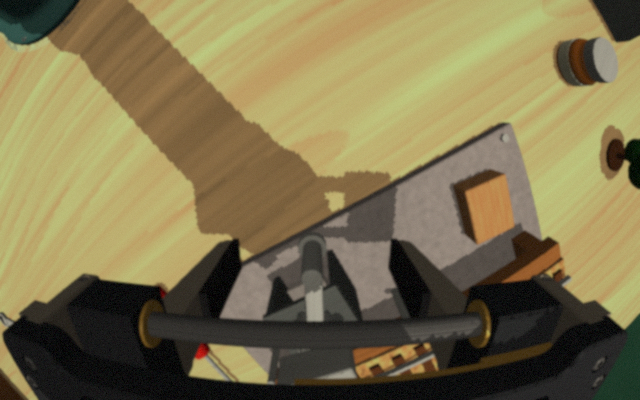

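```bash
python3 - <<'E'
from h import *
a0=np.radians(145.4); arc(a0,a0+.88,.110)
E
```

```text
2.684 Ft 1.8 Fr -0.5 Fz -0.6 w 0.0110 [-0.0001 -0.0002] 7.06
2.831 Ft -0.4 Fr -2.0 Fz -1.2 w 0.0108 [ 0.0001 -0.0002] 7.36
2.978 Ft 0.8 Fr -1.2 Fz -1.9 w 0.0115 [ 0.0002 -0.0001] 7.66
3.124 Ft 0.8 Fr -0.9 Fz -3.1 w 0.0111 [ 0.0003 -0.0001] 7.96
3.271 Ft 1.3 Fr -1.7 Fz -4.2 w 0.0108 [ 0.0003 -0.    ] 8.26
3.418 Ft 1.3 Fr -2.3 Fz -4.1 w 0.0114 [0.0003 0.0001] 8.56
```

```bash
cat >> h.py <<'E'
def rails():
    s,im,d=shot('wrist'); P,u,v=cloud(s,d); a=np.radians(-5); X=np.array([np.cos(a),np.sin(a)]); Y=np.array([-X[1],X[0]])
    q=P[:,:2]-C; x=q@X; y=q@Y; o=[]
    for xr in (.092,.138):
        for lo,hi in ((.03,.072),(.086,.095)):
            m=(abs(x-xr)<.007)&(y>lo)&(y<hi); z=P[m,2]*1e3; h=np.percentile(z,98) if m.any() else 0
            t=z[z>h-3.]; o.append((len(t),round(float(np.median(t)),2) if len(t) else None,round(float(h),1)))
    print('rails near L,F far L,F',o); return s,P,x,y,im
E
python3 - <<'E'
from h import *
effector.release()
s=env.sense(); p=s['ee_pos']; env.movel([p[0],p[1],.24],rate=.2)
env.reach([.53,.07,.26],R(np.pi))
survey(C); rails(); r=tip_of('wrist','pin'); print(r[0]['at'] if r else 0); r=tip_of('wrist','bar'); print(r[0]['at'] if r else 0)
for n in('lift_rail','fixed_rail'):
  r=tip_of('wrist',n); print(n,r[0] if r else 0)
print(env.sense()['t'])
s=env.sense()
for y in (-102,-150,-180,-210,-230):
    q=solver.inverse_kinematics([*C,.121],R(np.radians(y))); print(y,None if q is None else np.round(q,2))
E
```

```text
bar n 782 [0.5153 0.0607 0.1475] ang 78.5 std [0.0037 0.0147] pin 137 [0.4441 0.0407 0.1401]
rails near L,F far L,F [(129, 81.96, 83.3), (9, 142.02, 142.9), (111, 81.94, 82.9), (8, 142.38, 142.6)]
[0.4463, 0.0404, 0.1281]
[0.5155, 0.0587, 0.1356]
lift_rail {'at': [0.6392, 0.1242, 0.0837], 'score': 0.7}
fixed_rail {'at': [0.642, 0.1363, 0.0907], 'score': 0.95}
11.3583
-102 [-0.29  0.37  0.13  2.01 -0.07  0.77  2.82]
-150 [-0.4   0.38  0.26  2.01 -0.14  0.77  2.04]
-180 [-0.45  0.38  0.33  2.02 -0.17  0.77  1.55]
-210 [-0.5   0.39  0.39  2.02 -0.21  0.77  1.06]
-230 [-0.53  0.39  0.43  2.02 -0.23  0.78  0.73]
```

```bash
sed -i 's/(y>lo)&(y<hi); z/(y>lo)\&(y<hi)\&(P[:,2]<.1); z/' h.py; python3 - <<'E'
from h import *
s,P,x,y,im=rails()
for lo in np.arange(.066,.108,.002):
    print(round(lo,3),[(int(m.sum()),np.percentile(P[m,2]*1e3,90).round(1)) for xr in(.092,.138) for m in [(abs(x-xr)<.007)&(y>=lo)&(y<lo+.002)&(P[:,2]<.16)] if m.any()])
b=[.516,.0597]; env.reach([*b,.23],R(np.radians(-101.5))); env.movel([*b,.120],rate=.12)
print(env.sense()['wrist_force']); effector.grasp(45); s=env.sense(); print(s['gripper_width'],s['wrist_force'],s['moment'],s['ee_pos'],s['t'])
cv2.imwrite('pics/t.png',shot('wrist')[1][:,:,::-1])
E
```

```text
rails near L,F far L,F [(131, 81.97, 83.0), (21, 92.8, 93.9), (93, 81.88, 83.3), (29, 92.31, 93.5)]
0.066 [(11, np.float64(82.1)), (15, np.float64(82.6))]
0.068 [(17, np.float64(82.1)), (12, np.float64(82.9))]
0.07 [(15, np.float64(82.4)), (15, np.float64(81.9))]
0.072 [(17, np.float64(81.5)), (12, np.float64(81.8))]
0.074 [(11, np.float64(82.5)), (8, np.float64(82.8))]
0.076 []
0.078 []
0.08 [(2, np.float64(73.0))]
0.082 [(38, np.float64(86.6)), (45, np.float64(86.9))]
0.084 [(68, np.float64(90.0)), (59, np.float64(83.8))]
0.086 [(20, np.float64(92.4)), (19, np.float64(92.7))]
0.088 [(19, np.float64(92.6)), (16, np.float64(93.4))]
0.09 [(17, np.float64(93.8)), (16, np.float64(92.9))]
0.092 [(13, np.float64(93.0)), (12, np.float64(92.2))]
0.094 [(116, np.float64(142.5)), (86, np.float64(142.4))]
0.096 [(52, np.float64(143.2)), (28, np.float64(143.2))]
0.098 [(47, np.float64(143.1)), (16, np.float64(142.7))]
0.1 [(23, np.float64(143.2)), (13, np.float64(142.3))]
0.102 [(20, np.float64(95.7)), (16, np.float64(142.5))]
0.104 [(15, np.float64(93.3)), (14, np.float64(141.1))]
0.106 [(16, np.float64(92.6)), (28, np.float64(140.8))]
[-0.10131425  0.08510145  0.08882655]
0.011802604228261697 [ 5.81039263 -0.37941    -3.99758931] [-0.11491859 -0.9161409   0.13975074] [0.51738063 0.05939895 0.12012381] 14.875
```

View pics/t.png

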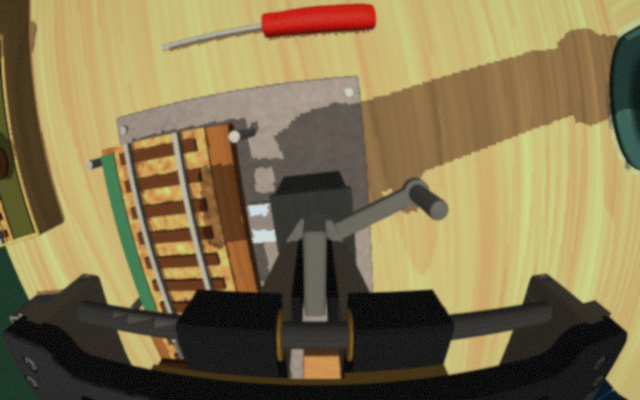

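```bash
cat >> h.py <<'E'
def turn(y0,dy,b=(.518,.0594),z=.120,step=.2,rate=.02):
    # rotate the tool on the spot; small joint steps
    n=max(1,int(np.ceil(abs(dy)/step)))
    for a in np.linspace(y0,y0+dy,n+1)[1:]:
        env.reach([*b,z],R(a)); s=env.sense()
        print(round(a,3),np.round(s['wrist_force'],1),np.round(s['moment'],2),'w %.4f'%s['gripper_width'],round(s['t'],2))
E
python3 - <<'E'
from h import *
turn(np.radians(-101.5),-2.1,step=.3)
s=env.sense(); print(np.degrees(np.arctan2(s['tcp_rot'][1][0],s['tcp_rot'][0][0])))
effector.release(); p=s['ee_pos']; env.movel([p[0],p[1],.21],rate=.2); env.reach([.53,.07,.26],R(np.pi))
for i in range(3): rails()
survey(C); print(env.sense()['t'])
E
```

```text
-2.034 [-2.1  0.   4.1] [-0.01  0.44 -0.1 ] w 0.0120 15.26
-2.297 [-4.1 -0.2  5.4] [ 0.01  0.78 -0.04] w 0.0117 15.59
-2.559 [-4.6  0.5  5. ] [ 0.1   0.9  -0.09] w 0.0118 15.93
-2.822 [-5.1  0.6  6.4] [ 0.15  0.88 -0.12] w 0.0116 16.26
-3.084 [-4.9  1.2  5.7] [ 0.17  0.93 -0.06] w 0.0116 16.59
-3.347 [-3.8  1.   6.3] [ 0.18  0.93 -0.1 ] w 0.0114 16.93
-3.609 [-4.7  2.1  6.6] [ 0.22  0.9  -0.07] w 0.0116 17.26
-3.872 [-4.9  1.3  6.3] [ 0.23  0.86 -0.07] w 0.0118 17.58
138.5026244759007
rails near L,F far L,F [(106, 92.46, 93.5), (23, 92.8, 93.8), (108, 92.25, 93.6), (27, 92.64, 93.8)]
rails near L,F far L,F [(108, 92.39, 93.2), (22, 93.12, 93.9), (111, 92.1, 93.6), (27, 92.86, 93.7)]
rails near L,F far L,F [(110, 92.32, 93.1), (22, 93.1, 93.9), (112, 92.29, 93.6), (30, 92.62, 93.6)]
bar n 733 [0.5151 0.0606 0.1478] ang 138.4 std [0.0036 0.015 ] pin 137 [0.4441 0.0406 0.1403]
20.275
```

```bash
cat >> h.py <<'E'
def level(n=8,fn=None):
    A=[]
    for i in range(n):
        s,im,d=shot('wrist',fn if i==0 else None); P,u,v=cloud(s,d); a=np.radians(-5); X=np.array([np.cos(a),np.sin(a)]); Y=np.array([-X[1],X[0]])
        q=P[:,:2]-C; A.append(np.c_[q@X,q@Y,P[:,2]*1e3])
    A=np.vstack(A); A=A[(A[:,2]<100)&(A[:,2]>60)]
    for x0 in (.092,.138):
        m=abs(A[:,0]-x0)<.008; B=A[m]; ys=np.arange(.04,.1,.003); o=[]
        for y in ys:
            z=B[abs(B[:,1]-y)<.0015,2]
            if len(z)>20:
                h,e=np.histogram(z,np.arange(60,100,.5)); h=np.convolve(h,[1,1,1],'same'); k=np.percentile(z,97); t=z[z>k-2.5]
                o.append((round(y,3),len(t),round(float(np.median(t)),2)))
        print(o)
E
python3 - <<'E'
from h import *
env.reach([.66,.129,.24],R(np.pi)); level(8,'lv.png'); print(env.sense()['t'])
E
```

```text
[(np.float64(0.04), 94, 92.53), (np.float64(0.043), 97, 92.63), (np.float64(0.046), 95, 92.6), (np.float64(0.049), 94, 92.61), (np.float64(0.052), 92, 92.73), (np.float64(0.055), 86, 92.8), (np.float64(0.058), 83, 92.54), (np.float64(0.061), 101, 92.68), (np.float64(0.064), 96, 92.58), (np.float64(0.067), 93, 92.75), (np.float64(0.07), 87, 92.37), (np.float64(0.073), 74, 92.54), (np.float64(0.076), 33, 92.82), (np.float64(0.082), 8, 91.86), (np.float64(0.085), 84, 92.79), (np.float64(0.088), 85, 93.07), (np.float64(0.091), 90, 92.94), (np.float64(0.094), 97, 92.76), (np.float64(0.097), 16, 92.8)]
[(np.float64(0.04), 78, 92.48), (np.float64(0.043), 85, 92.4), (np.float64(0.046), 89, 92.41), (np.float64(0.049), 94, 92.68), (np.float64(0.052), 94, 92.6), (np.float64(0.055), 96, 92.68), (np.float64(0.058), 95, 92.6), (np.float64(0.061), 97, 92.56), (np.float64(0.064), 97, 92.57), (np.float64(0.067), 93, 92.54), (np.float64(0.07), 97, 92.65), (np.float64(0.073), 94, 92.73), (np.float64(0.076), 16, 92.35), (np.float64(0.082), 25, 92.81), (np.float64(0.085), 90, 92.93), (np.float64(0.088), 85, 93.07), (np.float64(0.091), 90, 92.81), (np.float64(0.094), 78, 92.94), (np.float64(0.097), 20, 92.77)]
21.3083
```

View pics/lv.png

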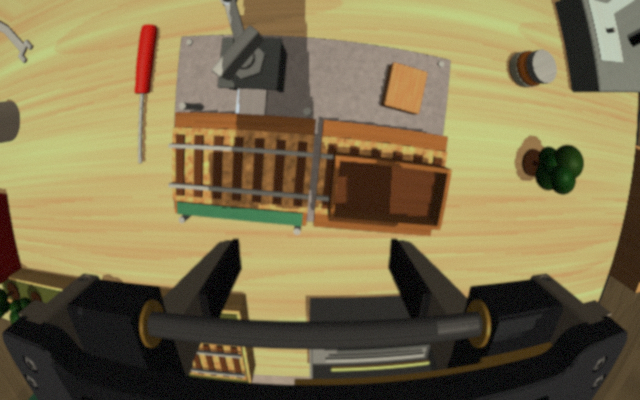

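```bash
python3 - <<'E'
from h import *
y0=np.radians(138.5); b=[.518,.0594]
env.reach([*b,.21],R(y0)); env.movel([*b,.120],rate=.12); effector.grasp(45); print(env.sense()['gripper_width'])
turn(y0,-.065); effector.release(); env.movel([*b,.21],rate=.15)
env.reach([.66,.129,.24],R(np.pi)); level(8); print(env.sense()['t'])
E
```

```text
0.0117971246270223
2.352 [ 0.4 -0.5 -0. ] [ 0.03 -0.1  -0.09] w 0.0113 24.32
[(np.float64(0.04), 84, 92.74), (np.float64(0.043), 82, 92.99), (np.float64(0.046), 80, 92.79), (np.float64(0.049), 91, 92.97), (np.float64(0.052), 85, 92.96), (np.float64(0.055), 76, 92.89), (np.float64(0.058), 74, 92.93), (np.float64(0.061), 86, 92.88), (np.float64(0.064), 95, 92.9), (np.float64(0.067), 78, 93.03), (np.float64(0.07), 75, 92.87), (np.float64(0.073), 74, 92.84), (np.float64(0.076), 35, 93.05), (np.float64(0.082), 6, 93.24), (np.float64(0.085), 87, 92.95), (np.float64(0.088), 97, 92.86), (np.float64(0.091), 110, 92.94), (np.float64(0.094), 100, 92.89), (np.float64(0.097), 9, 93.03)]
[(np.float64(0.04), 95, 92.96), (np.float64(0.043), 100, 92.76), (np.float64(0.046), 92, 92.81), (np.float64(0.049), 92, 92.91), (np.float64(0.052), 94, 92.81), (np.float64(0.055), 99, 92.95), (np.float64(0.058), 101, 92.94), (np.float64(0.061), 95, 92.88), (np.float64(0.064), 89, 92.97), (np.float64(0.067), 93, 92.9), (np.float64(0.07), 93, 93.0), (np.float64(0.073), 93, 92.9), (np.float64(0.076), 19, 93.2), (np.float64(0.082), 23, 92.88), (np.float64(0.085), 81, 92.87), (np.float64(0.088), 84, 92.71), (np.float64(0.091), 71, 92.78), (np.float64(0.094), 71, 92.91), (np.float64(0.097), 20, 92.91)]
27.4167
```

```bash
python3 - <<'E'
from h import *
a0=np.radians(145.4); a1=a0+.88; p=C+RAD*np.array([np.cos(a1),np.sin(a1)])
env.reach([*p,.24],R(a1)); env.movel([*p,.110],rate=.12); effector.grasp(30); s=env.sense(); print(s['gripper_width'],s['wrist_force'])
arc(a1,a0+.1,.110)
a=a0+.1
while a>a0-.12:
    arc(a,a-.02,.110,rate=.02); a-=.02; s=env.sense(); t=np.array([-np.sin(a),np.cos(a),0])
    if abs(np.array(s['wrist_force'])@t)>22: break
print(a-a0)
E
```

```text
0.011251250707687985 [-0.54971003 -0.71748562  0.58595748]
3.288 Ft 1.0 Fr -0.1 Fz -0.1 w 0.0109 [-0.      0.0001] 31.05
3.158 Ft -0.6 Fr 0.7 Fz 0.6 w 0.0111 [-0.0001  0.0002] 31.33
3.028 Ft -0.1 Fr 0.3 Fz 0.8 w 0.0110 [-0.0001  0.0002] 31.62
2.898 Ft 0.5 Fr 0.9 Fz 0.9 w 0.0110 [-0.0001  0.0002] 31.9
2.768 Ft -1.2 Fr 1.7 Fz 1.5 w 0.0111 [-0.0002  0.0003] 32.18
2.638 Ft 0.0 Fr 3.1 Fz 2.1 w 0.0113 [-0.0002  0.0003] 32.47
2.618 Ft 3.2 Fr 4.6 Fz 4.7 w 0.0116 [-0.0006 -0.0004] 32.72
2.598 Ft 3.0 Fr 3.8 Fz 5.3 w 0.0112 [-0.0006 -0.0004] 32.97
2.578 Ft 3.1 Fr 3.2 Fz 5.8 w 0.0113 [-0.0006 -0.0004] 33.22
2.558 Ft 3.9 Fr 3.2 Fz 6.2 w 0.0112 [-0.0006 -0.0003] 33.47
2.538 Ft 3.4 Fr 3.5 Fz 5.9 w 0.0109 [-0.0007 -0.0002] 33.72
2.518 Ft 3.9 Fr 3.9 Fz 5.4 w 0.0113 [-0.0007 -0.0002] 33.97
2.498 Ft 3.9 Fr 4.4 Fz 5.0 w 0.0114 [-0.0007 -0.0002] 34.22
2.478 Ft 3.9 Fr 5.2 Fz 6.1 w 0.0112 [-0.0007 -0.0002] 34.47
2.458 Ft 5.7 Fr 4.1 Fz 7.7 w 0.0113 [-0.0011 -0.0006] 34.72
2.438 Ft 9.8 Fr 3.8 Fz 11.9 w 0.0109 [-0.002  -0.0016] 34.97
2.418 Ft 12.5 Fr 3.5 Fz 15.9 w 0.0112 [-0.0028 -0.0028] 35.22
-0.1200000000000001
```

```bash
python3 - <<'E'
from h import *
a0=np.radians(145.4); arc(a0-.12,a0-.085,.110,rate=.02)
effector.release(); p=env.sense()['ee_pos']; env.movel([p[0],p[1],.24],rate=.15)
env.reach([.53,.07,.30],R(np.pi)); survey(C); r=tip_of('wrist','pin'); print(r[0]['at'] if r else 0)
env.reach([.66,.129,.24],R(np.pi)); level(6,'end.png'); print(env.sense()['t'])
E
```

```text
2.453 Ft 5.8 Fr 2.9 Fz 8.3 w 0.0112 [-0.0012 -0.001 ] 35.5
bar n 583 [0.5153 0.0604 0.1478] ang 135.1 std [0.0037 0.015 ] pin 103 [0.4568 0.1053 0.1398]
[0.4597, 0.108, 0.127]
[(np.float64(0.04), 68, 93.09), (np.float64(0.043), 71, 92.97), (np.float64(0.046), 74, 93.19), (np.float64(0.049), 68, 93.02), (np.float64(0.052), 70, 92.92), (np.float64(0.055), 69, 93.09), (np.float64(0.058), 75, 92.87), (np.float64(0.061), 72, 92.9), (np.float64(0.064), 69, 93.12), (np.float64(0.067), 68, 93.15), (np.float64(0.07), 71, 92.88), (np.float64(0.073), 60, 92.76), (np.float64(0.076), 26, 92.82), (np.float64(0.082), 4, 92.46), (np.float64(0.085), 65, 92.95), (np.float64(0.088), 63, 93.02), (np.float64(0.091), 62, 93.05), (np.float64(0.094), 62, 92.78), (np.float64(0.097), 9, 92.19)]
[(np.float64(0.04), 64, 92.91), (np.float64(0.043), 58, 92.72), (np.float64(0.046), 61, 92.96), (np.float64(0.049), 67, 92.84), (np.float64(0.052), 77, 92.89), (np.float64(0.055), 68, 92.81), (np.float64(0.058), 67, 93.09), (np.float64(0.061), 72, 93.0), (np.float64(0.064), 69, 93.06), (np.float64(0.067), 74, 92.84), (np.float64(0.07), 73, 93.01), (np.float64(0.073), 71, 92.87), (np.float64(0.076), 11, 92.89), (np.float64(0.082), 16, 92.73), (np.float64(0.085), 68, 93.06), (np.float64(0.088), 70, 92.96), (np.float64(0.091), 60, 92.95), (np.float64(0.094), 68, 92.7), (np.float64(0.097), 19, 92.05)]
39.625
```

View pics/end.png

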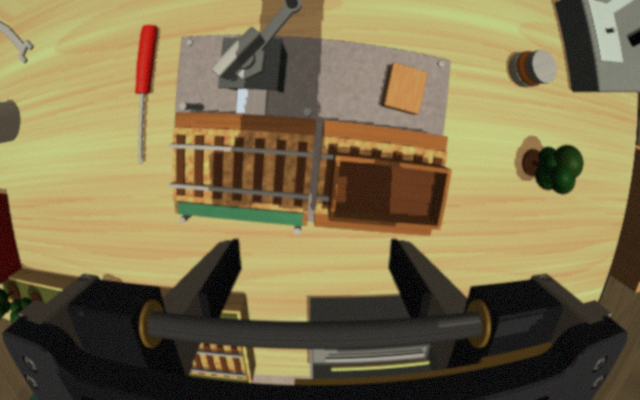

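The picture shows the handle back beyond its starting angle (pin at 290,5). The rails are flush at the joint (315,150–190), the wagon hasn't moved and the gripper is clear.

```bash
python3 -c "
from h import *
print(workorder.finish_job())"
```

```text
the job is handed in; nothing more can be done
None
```

The job is handed in at about 40 s: I loosened the jam nut by about 0.88 rad, raised the lifting board end until the rails were flush to within about 0.1 mm, and swung the nut back to its tight stop; the wagon is where it was and I touched nothing else on the bench.

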